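# Seat a taper arbor in the tilted indexing head

### The arm

A 6-joint arm with a two-finger parallel gripper is mounted at the origin on the work surface; the furniture and walls round the work are solid. World frame = base frame: x ahead of the robot, y to its left, z up, the work surface at z = 0. Lengths are in m, angles in rad, forces in N, time in s.
With the tool pointing down it reaches from about 0.275 to 0.75 m from the base axis. Payload 10.2 kg.
Tool frame: the origin (TCP) lies at the centre of the arm's flange, where the gripper is bolted on; the fingertips stand 173 mm ahead of it and the grasp point (between the pads) lies 155 mm ahead of it; z points along the fingers, y is the direction in which the jaws open and shut (so a half turn about z gives the same grasp; the last joint's range is limited). The gripper opens to 85 mm and grips with 20 to 120 N. Pads are 22 mm wide; open, the fingers measure 114 mm over their backs; the gripper's body (76 mm by 85 mm) begins 54 mm behind the grasp point. The pads swing forward as they close: fully open they stand 13 mm farther back than shut.
Start: joints at [1.027, 0.313, 1.498, -0, 1.331, -0.223], TCP at [0.166, 0.498, 0.405] pointing down, gripper open.
Joint ranges: [-2.94, 2.94], [-0.97, 2.17], [0.19, 2.56], [-1.23, 4.37], [0.02, 3.11], [-2.88, 2.88]. Speed limits (rad/s): [2.39, 2.39, 3.01, 3.14, 3.14, 3.14].

### API

Orientations are given as a unit quaternion [x, y, z, w].
In Python, from workcell import bot, optics gives the robot as it stands. The module is installed in compiled form; this text tells all that it offers.
- The arm moves only by the shell command python3 -m jog 'ROWS'. ROWS is a JSON object of lists of equal length, an entry for each row: "hand": the gripper command: -1 is fully open, 1 is shut, values between are in proportion; "slide": the shift along the tool's x, y, z each as a share of 0.03 m, from -1 to 1, a list of three; "spin": the turn about the tool's z as a share of 10 degrees, from -1 to 1. In form: {"hand": [hand, ...], "slide": [[tx, ty, tz], ...], "spin": [spin, ...]}. A call has 1 to 5 rows; each row shifts and turns the commanded pose from where the row before left it, along the tool's axes as they then stand; what a row does not reach is not made up. A row lasts 1/8 s, in which the tool goes at most 62.5 mm and 10.7 degrees, less where a joint would pass 70% of its speed; a pose out of reach is approached as far as the arm can. A call with a number of a shift or a turn outside -1 to 1 is refused whole. A call with a gripper value outside its range is refused whole. The fingers move at their own pace and stop on an object; the grip force is fixed at half the most. Time passes only in rows, so rows that do not move let the fingers close. It gives the time, the measured TCP pose, the force and the opening at its end, in the units of the state.
- bot.get_obs(): the state, without advancing time (a new reading comes with each control period).
- optics.grab_frame(name): name is "scene" or "side" or "wrist"; returns a dict with "img" (384x512x3 uint8, red, green, blue), "range_z" (384x512 float32, m along the optical axis (not along the pixel's ray), 0 where there is no reading), "fx", "fy", "cx", "cy" (pixels), "dist" ([k1, k2, p1, p2, k3] as OpenCV has them; the pictures are not rectified), "cam_to_world" (4x4, takes a point from camera to world coordinates). Camera axes: x right, y down, z forward; pixel columns grow to the right and rows downward; lengths in m; the calibration is good to about 2 mm. A picture is of the moment at which its call begins.
- bot.finish_job(): hands the job in, once; it reports no verdict.
Trained networks look in a picture, given as the dict that the camera call returned (one of the last four; its "shot" number tells which), for a name from the list of things; names that differ only in an ending like _2 or _b are one class to them, and where a whole thing is asked for, a point or a joint stands for the part that bears it (a point fixed in the world has none). Each returns a list of dicts, best first, with "confidence" (0 to 1); they miss things now and then, are a little off and sometimes report something else, mostly with a low value. They report only what shows in the picture. A call takes as long as a camera call. They do not tell look-alikes from the thing itself.
- optics.silhouettes(target, picture): "mask" (384x512 bool, what is visible of it) and "box" ([left, top, width, height] in pixels, round what is visible of it).
- optics.pinpoint(target, picture): "position" ([column, row] in pixels: a listed point, or the origin of a listed thing).
The state is a dict: "t": time; "joint_positions": joint angles; "dq": joint speeds; "joint_efforts": joint torques, N m; "tool_pos": TCP position; "eef_rot": TCP orientation; "wrist_force": force on the tool from outside, world axes, zero at the start; "torque": the same for the moment, N m; "grip_width": finger opening in m.
Only numpy, scipy, OpenCV 4.12 (cv2) and the standard library are available. Lean on these libraries where they do the work, as an engineer would, in place of code of your own. Each camera call takes 0.05 s, during which the arm holds its last target. There are 200 camera calls.

### The job

Set up the indexing head for the next bushing: take the stub arbor with the plain cylindrical nose out of the wooden rack and put its taper shank into the bore of the tilted spindle. Press or tap it firmly home along the spindle's axis, until its collar sits down on the spindle face and the taper grips by itself, then let go. Leave the other two taper tools standing in the rack.

Things in the scene. Friction and masses are not known exactly. Their poses are not given: they have to be found in the camera images.
- arbor_center (a point): Stub arbor to fit, turned steel, 109 mm, 0.26 kg, upright in any rack hole. Taper shank 54 mm long (18.6 to 24 mm across), collar 36 mm across x 7, plain flat-ended nose 26 mm across x 48 to grip. Point: on its axis half-way up, z to the nose: 0.5 mm above the collar's underside, 30.5 mm below the nose's middle, 54.5 mm below its end.
- lathe_centre_center (a point): Leave in the rack: taper tool whose 26 mm wide nose ends in a 60 degree point; the same steel taper shank and collar as the arbor (taper 54 mm long, collar 36 mm across and 7 mm thick), 105 mm in all. The point lies on its axis half-way up, z towards the tip.
- stud_arbor_center (a point): Leave in the rack: taper tool with a short 26 mm shoulder and a thin threaded stud (13 mm across) on top; the same steel taper shank and collar as the arbor (taper 54 mm long, collar 36 mm across and 7 mm thick), 107 mm in all. The point lies on its axis half-way up, z towards the stud.
- rack: Wooden block on a thin base board, fixed, 72 x 182 mm, 66 mm high, with three holes in a row; origin at the centre of its underside, y along the row, z up. Holes at y = -56, 0, +56 mm, 29 mm wide: the taper tools stand loosely in them, shank down, collar on the rack's top.
- index_head: Indexing head, fixed: grey cast foot 150 x 124 mm, two cheeks 135 mm high, between them a locked spindle barrel that leans 25 to 41 degrees from vertical over the foot's front (-x), towards the robot's right. A plunger knob sticks out of the barrel's front 47 mm below its face. Origin under the swivel axis, at worktop height, z up.
- spindle_mouth (a point): Centre of the spindle's flat steel face (57 mm across) and of its taper bore (23 mm wide, 62 mm deep, 1:10 like the shank); z out of the bore along its axis, y along the swivel axis. Laid in, the arbor stops with its collar 5 to 8 mm off the face; a push along the axis rising to 8 to 14 N drives it until the collar meets the face; it then stays by friction.
Things that resemble listed ones, but are neither listed nor needed, are in the scene too. Leave any green look-alike of the part that bears arbor_center alone.

How it is judged:
By the outcome, as a careful person would: the job done as asked, in the order asked, and still so for the second after the job is handed in, with the robot touching nothing.
It also fails if it takes over 38 s, if anything falls off the work surface, if the arm or the gripper's body presses on something with over 40 N, if the wrist force passes 120 N, or if a joint passes its speed limit or range.

## Working session

There is one attempt and no reset: what is moved stays moved. The work goes in short steps, Python scripts to look and compute and a shell command to move; the robot and the scene stay as the last step left them, time stands still between calls to the robot, and variables do not carry over. Pictures are saved under pics/ and viewed, about 8 in all and at most 12, crops included, and the job is handed in when it is done.

```bash
mkdir -p pics; cat > h.py <<'E'
import numpy as np, cv2
from workcell import bot, optics
from scipy.spatial.transform import Rotation as R
def ray(p,uv):
    K=np.array([[p['fx'],0,p['cx']],[0,p['fy'],p['cy']],[0,0,1]])
    u=cv2.undistortPoints(np.array(uv,float).reshape(-1,1,2),K,np.array(p['dist'],float)).reshape(-1,2)
    return np.c_[u,np.ones(len(u))]
def world(p,uv,z):
    q=ray(p,uv)*np.reshape(z,(-1,1)); M=np.array(p['cam_to_world'])
    return q@M[:3,:3].T+M[:3,3]
def cloud(p,mask):
    v,u=np.nonzero(mask&(p['range_z']>0)); return world(p,np.c_[u,v],p['range_z'][v,u])
def plane(p,uv,h):
    M=np.array(p['cam_to_world']); d=ray(p,[uv])[0]@M[:3,:3].T; c=M[:3,3]
    return c+d*(h-c[2])/d[2]
def proj(p,X):
    M=np.linalg.inv(np.array(p['cam_to_world'])); K=np.array([[p['fx'],0,p['cx']],[0,p['fy'],p['cy']],[0,0,1]])
    return cv2.projectPoints(np.array(X,float).reshape(-1,3),cv2.Rodrigues(M[:3,:3])[0],M[:3,3],K,np.array(p['dist'],float))[0].reshape(-1,2)
def save(p,n,crop=None,s=1):
    im=p['img'][:,:,::-1]
    if crop: l,t,w,h=crop; im=im[t:t+h,l:l+w]
    cv2.imwrite(n,cv2.resize(im,None,fx=s,fy=s,interpolation=cv2.INTER_CUBIC))
E
python3 - <<'E'
from h import *
np.set_printoptions(precision=4,suppress=True)
o=bot.get_obs(); print(o['t'],o['tool_pos'],o['eef_rot'],R.from_quat(o['eef_rot']).as_matrix())
ims=[]
for n in['scene','side','wrist']:
    p=optics.grab_frame(n); ims.append(p['img'][:,:,::-1]); print(n,np.array(p['cam_to_world']).round(3).tolist())
    for t in['arbor_center','lathe_centre_center','stud_arbor_center','rack','index_head','spindle_mouth']:
        for d in optics.pinpoint(t,p)[:4]:
            u,v=d['position']; z=p['range_z'][int(np.clip(v,0,383)),int(np.clip(u,0,511))]
            print(n,t,round(d['confidence'],2),np.round(d['position'],1),world(p,[[u,v]],z)[0])
cv2.imwrite('pics/a.png',cv2.resize(np.hstack(ims[:2]),(800,300),interpolation=cv2.INTER_AREA)); cv2.imwrite('pics/s.png',ims[0]); cv2.imwrite('pics/d.png',ims[1])
E
```

```text
0.0 [0.1655 0.4982 0.4041] [ 0.1597  0.9872 -0.0006 -0.0002] [[-0.949   0.3153 -0.0007]
 [ 0.3153  0.949  -0.0011]
 [ 0.0003 -0.0013 -1.    ]]
scene [[0.783, -0.484, 0.391, 0.143], [-0.622, -0.604, 0.498, -0.42], [-0.004, -0.633, -0.774, 0.784], [0.0, 0.0, 0.0, 1.0]]
scene arbor_center 0.76 [268.1 252.7] [ 0.4236 -0.1162  0.0832]
scene arbor_center 0.61 [255.3 193.3] [0.5132 0.038  0.0631]
scene arbor_center 0.16 [265.8 267. ] [ 0.4045 -0.1322  0.0665]
scene lathe_centre_center 0.65 [283.4 273. ] [ 0.416  -0.1727  0.0866]
scene stud_arbor_center 0.58 [250.5 233.7] [ 0.4243 -0.056   0.0829]
scene rack 0.85 [269.1 268.1] [ 0.4087 -0.138   0.0653]
scene index_head 0.91 [216.6 173.7] [0.4997 0.1872 0.0142]
scene spindle_mouth 0.56 [207.7 138.5] [0.4763 0.1703 0.1677]
side [[0.993, -0.027, 0.115, 0.37], [-0.116, -0.41, 0.905, -0.764], [0.023, -0.912, -0.41, 0.495], [0.0, 0.0, 0.0, 1.0]]
side arbor_center 0.61 [238.4 256.5] [ 0.4241 -0.1642  0.1061]
side arbor_center 0.57 [277.7 222. ] [0.5248 0.0304 0.0621]
side lathe_centre_center 0.67 [236.  275.9] [ 0.4199 -0.1704  0.0722]
side lathe_centre_center 0.25 [249.9 146.6] [0.4784 0.171  0.184 ]
side stud_arbor_center 0.63 [240.1 240. ] [ 0.431  -0.1182  0.11  ]
side rack 0.64 [238.4 287. ] [ 0.422  -0.193   0.0663]
side rack 0.17 [246.1 144.3] [0.4691 0.166  0.1912]
side index_head 0.75 [259.  212.3] [0.5036 0.1662 0.0169]
side spindle_mouth 0.83 [249.6 146.3] [0.4778 0.1713 0.1846]
wrist [[0.315, 0.908, 0.278, 0.094], [0.949, -0.301, -0.093, 0.522], [-0.0, 0.293, -0.956, 0.373], [0.0, 0.0, 0.0, 1.0]]
```

View pics/a.png

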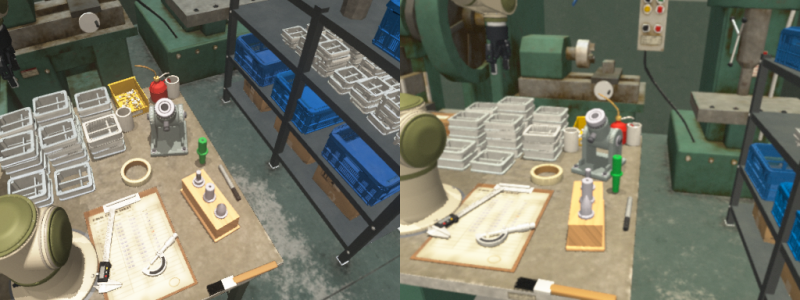

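```bash
python3 - <<'E'
from h import *
np.set_printoptions(precision=4,suppress=True)
ps=optics.grab_frame('scene'); pd=optics.grab_frame('side')
for n,p,a in(('scene',ps,(207.7,138.5)),('side',pd,(249.6,146.3))):
    for t in ['arbor_center','lathe_centre_center','stud_arbor_center','rack']:
        for d in optics.silhouettes(t,p)[:2]:
            c=cloud(p,d['mask']); top=c[c[:,2]>c[:,2].max()-.004]
            print(n,t,round(d['confidence'],2),d['box'],'med',np.median(c,0),'lo',c.min(0),'hi',c.max(0),'top',top.mean(0))
            if t=='rack':
                q=c[abs(c[:,2]-.066)<.004][:,:2].astype(np.float32); print('rect',cv2.minAreaRect(q))
    # spindle face plane
    vv,uu=np.mgrid[:384,:512]; m=(np.hypot(uu-a[0],vv-a[1])<22)
    c=cloud(p,m); c=c[np.linalg.norm(c-np.array([.477,.171,.18]),axis=1)<.045]
    rng=np.random.default_rng(0); best=None
    for _ in range(600):
        s=c[rng.choice(len(c),3,False)]; nn=np.cross(s[1]-s[0],s[2]-s[0]); l=np.linalg.norm(nn)
        if l<1e-5: continue
        nn/=l; k=abs((c-s[0])@nn)<.002
        if abs(nn[2])<.5: continue
        if best is None or k.sum()>best.sum(): best=k
    q=c[best]; nn=np.linalg.svd(q-q.mean(0))[2][2]; nn*=np.sign(nn[2])
    print(n,'face',len(c),best.sum(),q.mean(0),(q.min(0)+q.max(0))/2,'n',nn,'tilt',np.degrees(np.arccos(nn[2])),'az',np.degrees(np.arctan2(nn[1],nn[0])))
A=cv2.resize(ps['img'][90:300,160:330],None,fx=2.3,fy=2.3,interpolation=cv2.INTER_CUBIC)
B=cv2.resize(pd['img'][110:320,200:340],None,fx=2.3,fy=2.3,interpolation=cv2.INTER_CUBIC)
cv2.imwrite('pics/b.png',np.hstack([A,B])[:,:,::-1])
E
```

```text
scene arbor_center 0.92 [251.4, 177.1, 15.9, 34.7] med [0.5185 0.0297 0.0758] lo [0.5083 0.0196 0.0019] hi [0.5389 0.0511 0.1099] top [0.5233 0.0358 0.1073]
scene arbor_center 0.6 [260.2, 234.5, 16.8, 24.2] med [ 0.4256 -0.1131  0.0992] lo [ 0.4136 -0.1248  0.0647] hi [ 0.4672 -0.068   0.1229] top [ 0.4309 -0.1081  0.1207]
scene lathe_centre_center 0.72 [274.9, 258.3, 18.8, 25.0] med [ 0.4178 -0.1676  0.0863] lo [ 0.4054 -0.1792  0.0652] hi [ 0.4458 -0.1451  0.1154] top [ 0.4221 -0.1627  0.1132]
scene stud_arbor_center 0.67 [243.6, 220.3, 20.0, 21.0] med [ 0.4341 -0.0574  0.0832] lo [ 0.4201 -0.0707 -0.0032] hi [0.4912 0.0198 0.1202] top [ 0.4369 -0.0526  0.1177]
scene rack 0.87 [234.1, 217.1, 72.4, 92.8] med [ 0.4105 -0.132   0.0643] lo [ 0.3762 -0.2076 -0.0038] hi [0.5106 0.0251 0.1211] top [ 0.4394 -0.1004  0.1194]
rect ((0.43078431487083435, -0.10732032358646393), (0.182712122797966, 0.07416093349456787), 82.303466796875)
scene face 596 291 [0.4757 0.154  0.1834] [0.4754 0.1542 0.1831] n [-0.3002 -0.4286  0.8522] tilt 31.551289285311352 az -125.00464411626632
side arbor_center 0.
[... 530 characters left out ...]
1] med [ 0.44   -0.0538  0.1088] lo [ 0.4214 -0.0627  0.0698] hi [ 0.4547 -0.0439  0.1214] top [ 0.4382 -0.0519  0.1197]
side stud_arbor_center 0.61 [235.5, 215.1, 11.4, 28.4] med [ 0.4384 -0.0535  0.1122] lo [ 0.4312 -0.0582  0.0713] hi [ 0.4543 -0.0439  0.1214] top [ 0.438  -0.0519  0.1197]
side rack 0.74 [209.5, 232.6, 56.3, 91.6] med [ 0.4233 -0.1903  0.0609] lo [ 0.3782 -0.2071  0.    ] hi [0.4841 0.001  0.0745] top [ 0.4238 -0.1193  0.074 ]
rect ((0.43110111355781555, -0.1045382097363472), (0.1871827095746994, 0.07161960750818253), 82.65984344482422)
side face 662 258 [0.4753 0.1561 0.1858] [0.4758 0.1569 0.1858] n [-0.2884 -0.4398  0.8505] tilt 31.730628532587872 az -123.2557419488964
```

View pics/b.png

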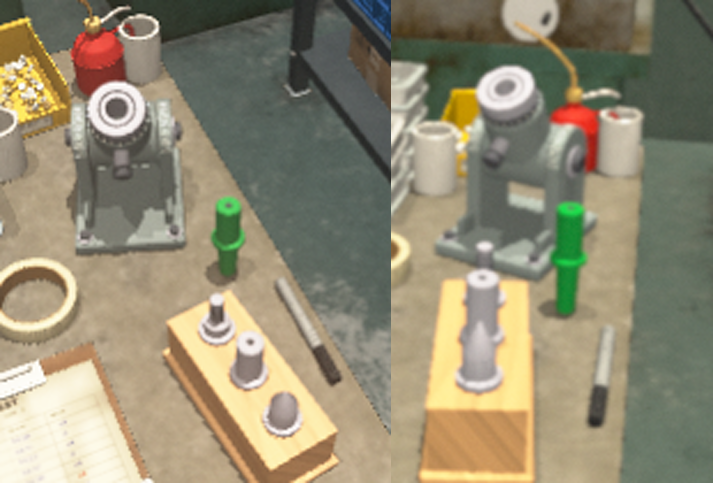

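The middle tool is the plain-nosed arbor, at about (0.431, -0.107) with its top at z = 0.121. The green piece is a decoy. The spindle leans about 31.6° towards azimuth -124°. The hand cannot tilt, so I'll swivel the arbor about the jaw axis inside the grip, using the rack hole as the stop. First I'll go to the rack.

```bash
python3 -m jog '{"hand":[-1,-1,-1,-1,-1],"slide":[[-0.67,-0.74,0],[-0.79,-0.62,0],[-0.88,-0.47,0],[-0.95,-0.31,0],[-0.99,-0.14,0]],"spin":[0.99,0.99,0.99,0.99,0.99]}'
python3 -m jog '{"hand":[-1,-1,-1],"slide":[[-1,0.03,0],[-0.98,0.2,0],[-0.93,0.36,0]],"spin":[0.99,0.99,0.99]}'
python3 - <<'E'
from h import *
o=bot.get_obs(); Rm=R.from_quat(o['eef_rot']).as_matrix(); print(Rm.round(3), np.degrees(np.arctan2(Rm[1,0],Rm[0,0])))
d=np.array([.431,-.1065,.30])-o['tool_pos']; print(o['t'],o['tool_pos'],(Rm.T@d/.03).round(2))
E
```

```text
t: 2.17
tool_pos: [0.2263, 0.3601, 0.4048]
eef_rot: [0.561, 0.828, 0.0, 0.0]
wrist_force: [0.9, -0.6, 0.6]
grip_width: 0.0855
t: 2.55
tool_pos: [0.2624, 0.2777, 0.4048]
eef_rot: [0.754, 0.657, 0.0, 0.0]
wrist_force: [-0.1, -0.9, -0.5]
grip_width: 0.0856
[[ 0.137  0.991  0.   ]
 [ 0.991 -0.137  0.   ]
 [ 0.     0.    -1.   ]] 82.09943262863007
2.55 [0.26240928 0.27770641 0.40482569] [-11.91   7.33   3.49]
```

```bash
python3 -m jog '{"hand":[-1,-1,-1,-1,-1],"slide":[[-1,0.62,0],[-1,0.62,0],[-1,0.62,0],[-1,0.62,0],[-1,0.62,0]],"spin":[0,0,0,0,0]}'
python3 -m jog '{"hand":[-1,-1,-1,-1,-1],"slide":[[-1,0.62,0],[-1,0.62,0],[-1,0.61,0],[-1,0.61,0.3],[-1,0.61,0.5]],"spin":[0,0,0,0,0]}'
python3 -m jog '{"hand":[-1,-1,-1,-1],"slide":[[-1,0.61,0.7],[-0.9,0.53,0.7],[0,0,0.6],[0,0,0]],"spin":[0,0,0,0]}'
python3 - <<'E'
from h import *
o=bot.get_obs(); Rm=R.from_quat(o['eef_rot']).as_matrix()
d=np.array([.431,-.1065,.258])-o['tool_pos']; print(o['t'],o['tool_pos'],(Rm.T@d/.03).round(2))
p=optics.grab_frame('wrist'); save(p,'pics/c.png')
for d in optics.silhouettes('arbor_center',p)[:3]:
    c=cloud(p,d['mask']); top=c[abs(c[:,2]-.121)<.003]; print(d['confidence'],d['box'],len(top),top.mean(0) if len(top) else 0,(top.max(0)+top.min(0))/2 if len(top) else c.mean(0))
E
```

```text
t: 3.18
tool_pos: [0.3348, 0.1165, 0.4049]
eef_rot: [0.752, 0.659, 0.0, 0.0]
wrist_force: [-0.1, -0.0, -0.2]
grip_width: 0.0857
t: 3.8
tool_pos: [0.4064, -0.0443, 0.3808]
eef_rot: [0.752, 0.659, 0.0, 0.001]
wrist_force: [0.2, 0.7, -0.3]
grip_width: 0.0853
t: 4.3
tool_pos: [0.4323, -0.1043, 0.3199]
eef_rot: [0.752, 0.659, -0.0, -0.001]
wrist_force: [0.2, -0.0, -0.3]
grip_width: 0.0853
4.3 [ 0.43230415 -0.1042951   0.3198619 ] [-0.08 -0.03  2.06]
0.83 [233.4, 181.2, 42.4, 63.8] 987 [ 0.43066877 -0.10374993  0.12012256] [ 0.43051153 -0.10454044  0.11994327]
0.74 [319.7, 2.4, 56.0, 32.2] 0 0 [0.51891458 0.03166467 0.05502351]
```

View pics/c.png

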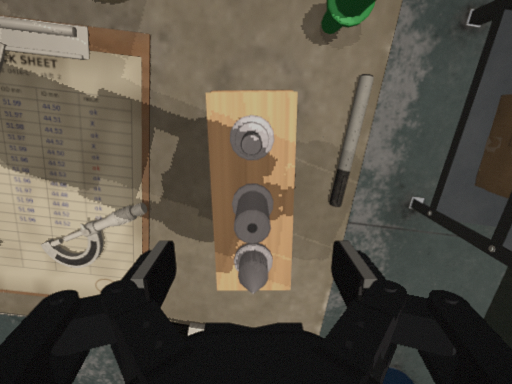

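The wrist picture shows the arbor's flat nose end at (252,228), between the stud at (252,140) and the pointed tool at (255,265). The fingers straddle the row and have room on both sides. Next: descend and grip.

```bash
python3 -m jog '{"hand":[-1,-1,-1],"slide":[[-0.03,-0.03,0.9],[0,0,0.9],[0,0,0.35]],"spin":[0,0,0]}'
python3 -m jog '{"hand":[1,1,1,1,1],"slide":[[0,0,0],[0,0,0],[0,0,0],[0,0,0],[0,0,0]],"spin":[0,0,0,0,0]}'
```

```text
t: 4.78
tool_pos: [0.4314, -0.1047, 0.256]
eef_rot: [0.752, 0.659, -0.0, -0.0]
wrist_force: [0.6, -0.8, -0.3]
grip_width: 0.0855
t: 5.4
tool_pos: [0.4317, -0.105, 0.257]
eef_rot: [0.752, 0.659, 0.0, 0.001]
wrist_force: [-1.0, 1.5, 7.4]
grip_width: 0.025
```

```bash
python3 -m jog '{"hand":[1,1,1,1,1],"slide":[[0,0,-0.4],[0,0,-0.95],[0,0,0],[0,0,0],[0,0,0]],"spin":[0,0,0.5,1,1]}'
python3 -m jog '{"hand":[1,1,1,1,1],"slide":[[0,0,0],[0,0,0],[0,0,0],[0,0,0],[0,0,0]],"spin":[1,1,1,1,1]}'
python3 -m jog '{"hand":[1,1,1],"slide":[[0,0,0],[-0.25,0,0],[-0.2,0,0]],"spin":[0.7,0,0]}'
```

```text
t: 6.02
tool_pos: [0.4313, -0.1049, 0.2972]
eef_rot: [0.878, 0.478, -0.0, 0.0]
wrist_force: [-0.6, 0.2, -2.9]
grip_width: 0.0247
t: 6.65
tool_pos: [0.4313, -0.1049, 0.2971]
eef_rot: [0.998, 0.062, -0.0, -0.0]
wrist_force: [0.7, 0.9, -2.5]
grip_width: 0.0246
t: 7.02
tool_pos: [0.418, -0.1052, 0.2975]
eef_rot: [1.0, 0.005, 0.002, 0.001]
wrist_force: [3.8, 0.1, -0.8]
grip_width: 0.0244
```

```bash
python3 -m jog '{"hand":[1,1],"slide":[[-0.3,0,0],[-0.3,0,0]],"spin":[0,0]}'
python3 -m jog '{"hand":[1,1,1],"slide":[[-0.3,0,0],[-0.3,0,0],[-0.05,0,0]],"spin":[0,0,0]}'
python3 - <<'E'
from h import *
p=optics.grab_frame('side'); save(p,'pics/e.png',(170,130,170,170),3)
E
```

```text
t: 7.28
tool_pos: [0.3999, -0.1054, 0.2973]
eef_rot: [1.0, 0.005, 0.002, 0.001]
wrist_force: [9.7, 0.8, -5.1]
grip_width: 0.0246
t: 7.65
tool_pos: [0.3804, -0.1056, 0.2977]
eef_rot: [1.0, 0.004, 0.002, 0.001]
wrist_force: [5.3, -0.9, 4.3]
grip_width: 0.0249
```

View pics/e.png

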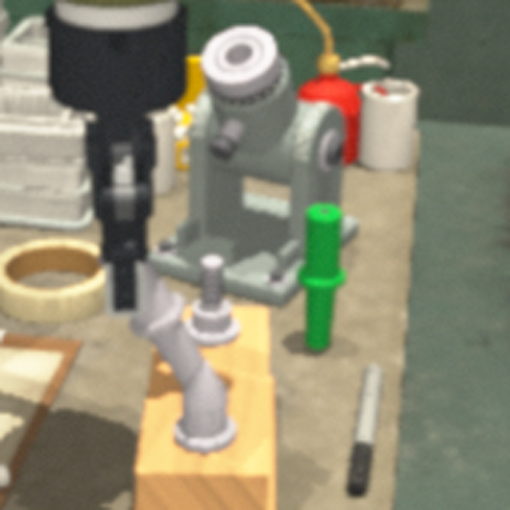

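The side view shows the arbor swivelled in the jaws: the nose is in the fingers at (130,290), and the shank runs down to the right into the middle hole. Next: lift, turn the lean to azimuth -124°, and measure the arbor and spindle with the same cameras.

```bash
python3 -m jog '{"hand":[1,1,1,1,1],"slide":[[0,0,-0.7],[0,0,-1],[0,0,-1],[0,0,-1],[0,0,-1]],"spin":[0,0,-0.5,-1,-1]}'
python3 -m jog '{"hand":[1,1,1,1,1],"slide":[[0,0,0],[0,0,0],[0,0,0],[0,0,0],[0,0,0]],"spin":[-1,-1,-1,-0.05,0]}'
cat > m.py <<'E'
from h import *
np.set_printoptions(precision=4,suppress=True)
def face(p,n0=np.array([-.295,-.434,.851])):
    # pinpoint centre ray -> face plane
    vv,uu=np.mgrid[:384,:512]; d=optics.pinpoint('spindle_mouth',p)
    if not d: return
    a=d[0]['position']; c=cloud(p,np.hypot(uu-a[0],vv-a[1])<26)
    s=c@n0; h,e=np.histogram(s,bins=np.arange(s.min(),s.max(),.001)); m=np.convolve(h,[1,1,1],'same')
    k0=[i for i in range(len(m)) if m[i]>.6*m.max()][-1]; off=e[k0]+.0005
    k=abs(s-off)<.0025; q=c[k]
    for _ in range(4):
        nn=np.linalg.svd(q-q.mean(0))[2][2]; nn*=np.sign(nn[2]); o=q.mean(0)@nn
        r=c-q.mean(0); q=c[(abs(r@nn)<.0015)&(np.linalg.norm(r,axis=1)<.034)]
    M=np.array(p['cam_to_world']); dr=ray(p,[a])[0]@M[:3,:3].T
    X=M[:3,3]+dr*(o-M[:3,3]@nn)/(dr@nn)
    # min enclosing circle in plane
    ex=np.cross([0,1,0],nn); ex/=np.linalg.norm(ex); ey=np.cross(nn,ex)
    uv=np.c_[(q-X)@ex,(q-X)@ey].astype(np.float32); cc,rr=cv2.minEnclosingCircle(uv)
    Y=X+cc[0]*ex+cc[1]*ey
    print('face n',nn,'tilt',np.degrees(np.arccos(nn[2])),'az',np.degrees(np.arctan2(nn[1],nn[0])),'pin',X,d[0]['confidence'],'circ',Y,rr,len(q)); return nn,X,Y
def arbor(p,near):
    for d in optics.silhouettes('arbor_center',p):
        c=cloud(p,cv2.erode(d['mask'].astype(np.uint8),np.ones((2,2)))>0)
        if len(c)<20 or np.linalg.norm(np.median(c,0)-near)>.07: continue
        print('arbor mask',d['confidence'],d['box'],len(c)); return c,d['mask']
E
python3 - <<'E'
from m import *
o=bot.get_obs(); Rm=R.from_quat(o['eef_rot']).as_matrix(); g=np.array(o['tool_pos'])+Rm[:,2]*.152
print(o['t'],o['tool_pos'],'alpha',np.degrees(np.arctan2(Rm[1,0],Rm[0,0])))
for n in('scene','side'):
    p=optics.grab_frame(n); face(p); r=arbor(p,g+[.02,.03,-.05])
    if r: np.save(f'pics/{n}.npy',r[0]); print(np.median(r[0],0))
    save(p,f'pics/f_{n}.png')
    np.savez(f'pics/f_{n}.npz',**{k:v for k,v in p.items() if isinstance(v,np.ndarray) or np.isscalar(v) or isinstance(v,list)},mask=r[1] if r else 0)
E
cd pics; python3 -c "
import cv2,numpy as np
a=cv2.imread('f_scene.png')[60:310,150:400];b=cv2.imread('f_side.png')[60:310,150:400]
cv2.imwrite('f.png',cv2.resize(np.hstack([a,b]),(800,400),interpolation=cv2.INTER_CUBIC))"
```

```text
t: 8.32
tool_pos: [0.3801, -0.1051, 0.4381]
eef_rot: [0.975, 0.223, -0.001, -0.001]
wrist_force: [0.5, -1.1, -2.7]
grip_width: 0.0248
t: 8.95
tool_pos: [0.3804, -0.1053, 0.4374]
eef_rot: [0.884, 0.468, -0.0, -0.001]
wrist_force: [-0.0, -0.9, -2.3]
grip_width: 0.0247
8.95 [ 0.3804 -0.1053  0.4374] alpha 55.77112933175824
face n [-0.5803 -0.8132  0.0435] tilt 87.50491896552023 az -125.51321348128712 pin [ 0.3047 -0.1307  0.4799] 0.63 circ [ 0.306  -0.1309  0.4918] 0.027598069980740547 658
face n [-0.2887 -0.4405  0.8501] tilt 31.78111942094801 az -123.2376071054473 pin [0.4767 0.1607 0.1893] 0.89 circ [0.4755 0.156  0.1865] 0.0289519801735878 210
arbor mask 0.87 [201.1, 129.4, 26.4, 55.8] 467
[ 0.3919 -0.1008  0.2514]
```

View pics/f.png

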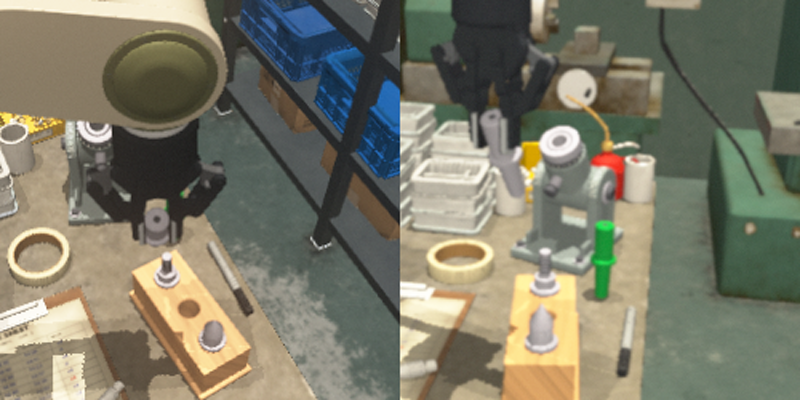

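```bash
cat >> m.py <<'E'
from scipy.optimize import least_squares
def rad(s): # s from shank tip upward, m
    return np.interp(s,[0,.054,.05401,.061,.06101,.109],[.0093,.012,.018,.018,.013,.013])
def fit(c,tip,dirn):
    x0=np.r_[tip,dirn[:2]]
    def f(x,full=False):
        a=np.r_[x[3:5],np.sqrt(max(1e-6,1-x[3]**2-x[4]**2))]; r=c-x[:3]; s=r@a
        rho=np.linalg.norm(r-np.outer(s,a),axis=1); e=rho-rad(np.clip(s,0,.109))
        return np.r_[e,np.clip(-s,0,1),np.clip(s-.109,0,1)]
    q=least_squares(f,x0,loss='soft_l1',f_scale=.0015); x=q.x
    a=np.r_[x[3:5],np.sqrt(1-x[3]**2-x[4]**2)]; e=f(x)[:len(c)]
    print('arbor tip',x[:3],'axis',a,'tilt',np.degrees(np.arccos(a[2])),'az',np.degrees(np.arctan2(a[1],a[0])),'med|e|',np.median(abs(e))); return x[:3],a
E
python3 - <<'E'
from m import *
c=np.load('pics/side.npy'); o=bot.get_obs(); g=np.array(o['tool_pos'])-[0,0,.152]; n=np.array([-.295,-.434,.851])
print(len(c),np.percentile(c,[2,98],axis=0))
k=np.linalg.norm(c-np.median(c,0),axis=1)<.07; c=c[k]; t,a=fit(c,g-.092*n,n)
s=(c-t)@a; print(np.histogram(s,bins=np.arange(-.01,.125,.01)))
rel=g-t; print('grip s along',rel@a,'off-axis',rel-(rel@a)*a, o['t'])
E
```

```text
467 [[ 0.3742 -0.1185  0.2077]
 [ 0.4102 -0.0781  0.301 ]]
arbor tip [ 0.4062 -0.0689  0.2042] axis [-0.2766 -0.3445  0.8971] tilt 26.221004387909087 az -128.7643086830631 med|e| 0.0006900013047644888
(array([ 0, 23, 42, 42, 49, 43, 68, 57, 21, 27, 32, 62,  1]), array([-0.01,  0.  ,  0.01,  0.02,  0.03,  0.04,  0.05,  0.06,  0.07,
        0.08,  0.09,  0.1 ,  0.11,  0.12]))
grip s along 0.09279142902477439 off-axis [-0.0001 -0.0045 -0.0018] 9.25
```

```bash
python3 -m jog '{"hand":[1,1,1,1,1],"slide":[[0.9,-0.29,-0.5],[0.9,-0.29,0],[0.9,-0.29,0],[0.9,-0.29,0],[0.9,-0.29,0]],"spin":[0,0,0,0,0]}'
python3 -m jog '{"hand":[1,1,1,1,1],"slide":[[0.9,-0.29,0],[0.9,-0.29,0],[0.9,-0.29,0],[0.1,0,0],[0,0,0]],"spin":[0,0,0,0,0]}'
python3 - <<'E'
from m import *
o=bot.get_obs(); Rm=R.from_quat(o['eef_rot']).as_matrix(); g=np.array(o['tool_pos'])-[0,0,.152]; n=np.array([-.29,-.437,.851]); print(o['t'],o['tool_pos'])
p=optics.grab_frame('side'); f=face(p); r=arbor(p,g-.045*n)
save(p,'pics/g.png',(190,70,130,130),4)
if r:
    c=r[0]; c=c[np.linalg.norm(c-(g-.045*n),axis=1)<.08]; t,a=fit(c,g-.092*n,n); np.save('pics/arb2.npy',c)
    C=np.array([.4756,.1564,.1862]); print('tip rel mouth: along',(t-C)@n,'tool xyz mm',(Rm.T@(t-C)*1e3),'perp tool',Rm.T@((t-C)-((t-C)@n)*n)*1e3)
E
```

```text
t: 9.88
tool_pos: [0.4202, 0.0318, 0.4527]
eef_rot: [0.883, 0.469, -0.0, -0.0]
wrist_force: [0.4, 0.5, -2.8]
grip_width: 0.0245
t: 10.5
tool_pos: [0.4455, 0.1148, 0.4526]
eef_rot: [0.883, 0.469, -0.0, 0.0]
wrist_force: [-0.4, 0.2, -2.7]
grip_width: 0.0243
10.5 [0.4455 0.1148 0.4526]
face n [-0.3045 -0.4258  0.852 ] tilt 31.568537257114674 az -125.57038748844977 pin [0.4739 0.1647 0.1902] 0.88 circ [0.4746 0.1558 0.186 ] 0.029542140662670135 223
arbor mask 0.81 [230.7, 92.0, 20.0, 45.2] 335
arbor tip [0.4715 0.1513 0.2196] axis [-0.2711 -0.3495  0.8969] tilt 26.25175593169298 az -127.79361293352984 med|e| 0.0010936100086048547
tip rel mouth: along 0.03188729850356772 tool xyz mm [ -6.5458  -0.5979 -33.4463] perp tool [10.1906 -0.7414 -6.3182]
```

View pics/g.png

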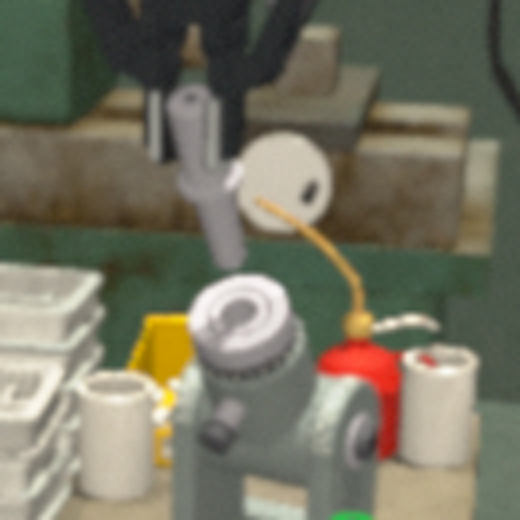

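```bash
python3 -m jog '{"hand":[1,1,1],"slide":[[0.08,0.02,0.7],[0,0,0.19],[0.07,0,0.11]],"spin":[0,0,0]}'
python3 - <<'E'
from m import *
o=bot.get_obs(); Rm=R.from_quat(o['eef_rot']).as_matrix(); g=np.array(o['tool_pos'])-[0,0,.152]; n=np.array([-.29,-.437,.851]); print(o['t'],o['tool_pos'])
C=np.array([.4756,.1562,.1862])
A=[]
for nm in('side','scene'):
  p=optics.grab_frame(nm); r=arbor(p,g-.045*n); A.append(p['img'][70:200,190:320] if nm=='side' else p['img'][70:200,140:270])
  if r:
    c=r[0]; c=c[np.linalg.norm(c-(g-.045*n),axis=1)<.08]; t,a=fit(c,g-.092*n,n)
    print(nm,'tip rel mouth: along',(t-C)@n,'perp tool',Rm.T@((t-C)-((t-C)@n)*n)*1e3)
cv2.imwrite('pics/i.png',cv2.resize(np.hstack(A)[:,:,::-1],(800,400),interpolation=cv2.INTER_CUBIC))
E
```

```text
t: 11.02
tool_pos: [0.4486, 0.1182, 0.4229]
eef_rot: [0.883, 0.469, 0.0, 0.0]
wrist_force: [0.9, -0.4, -2.9]
grip_width: 0.0248
11.025 [0.4486 0.1182 0.4229]
arbor mask 0.83 [232.3, 108.1, 21.4, 39.5] 326
arbor tip [0.4747 0.1548 0.1897] axis [-0.2651 -0.3502  0.8984] tilt 26.055829186204182 az -127.11954715018024 med|e| 0.0009520114629427544
side tip rel mouth: along 0.0038383712723526983 perp tool [ 0.3328  0.0399 -0.2081]
arbor mask 0.64 [200.4, 111.0, 14.6, 27.3] 263
arbor tip [0.4735 0.1515 0.1877] axis [-0.2413 -0.3497  0.9053] tilt 25.140921366677663 az -124.61198053515558 med|e| 0.0009262191908943288
scene tip rel mouth: along 0.003958243200007472 perp tool [-2.9562  0.8593  1.8234]
```

View pics/i.png

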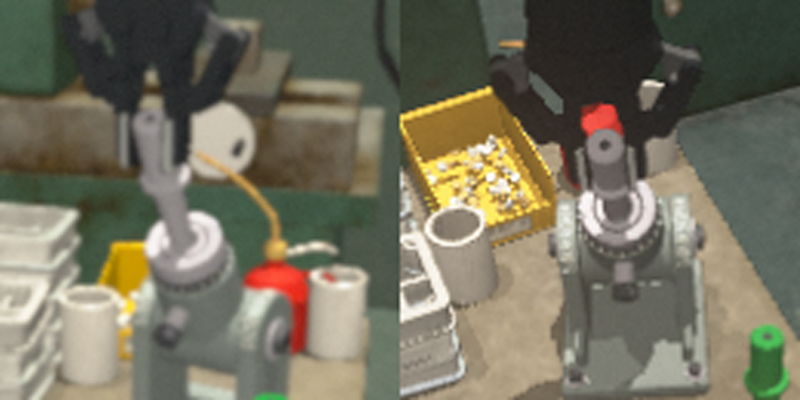

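Both cameras put the tip within about 0.5 mm of the bore axis and 4–5 mm off the face. Next: feed in along the axis.

```bash
python3 -m jog '{"hand":[1,1],"slide":[[0.09,0,0.14],[0.09,0,0.14]],"spin":[0,0]}'
python3 -m jog '{"hand":[1,1],"slide":[[0.09,0,0.14],[0.09,0,0.14]],"spin":[0,0]}'
```

```text
t: 11.48
tool_pos: [0.4516, 0.1231, 0.4141]
eef_rot: [0.883, 0.469, 0.0, 0.0]
wrist_force: [-0.1, 0.2, -1.8]
grip_width: 0.0246
t: 11.72
tool_pos: [0.4547, 0.1276, 0.4055]
eef_rot: [0.883, 0.469, -0.0, -0.0]
wrist_force: [-0.2, -0.2, -2.9]
grip_width: 0.0246
```

```bash
python3 -m jog '{"hand":[1,1],"slide":[[-0.06,0,0.19],[-0.06,0,0.19]],"spin":[0,0]}'
python3 -m jog '{"hand":[1,1],"slide":[[0.09,0,0.18],[0.11,0,0.18]],"spin":[0,0]}'
```

```text
t: 11.98
tool_pos: [0.4528, 0.1246, 0.3954]
eef_rot: [0.883, 0.469, 0.002, 0.0]
wrist_force: [2.3, 3.9, 7.6]
grip_width: 0.0245
t: 12.22
tool_pos: [0.4562, 0.1296, 0.3843]
eef_rot: [0.883, 0.469, 0.002, 0.0]
wrist_force: [1.3, 3.1, 6.6]
grip_width: 0.0247
```

```bash
python3 -m jog '{"hand":[1,1],"slide":[[0.1,0,0.15],[0.09,0,0.14]],"spin":[0,0]}'
python3 - <<'E'
from m import *
o=bot.get_obs(); Rm=R.from_quat(o['eef_rot']).as_matrix(); g=np.array(o['tool_pos'])-[0,0,.152]; n=np.array([-.29,-.437,.851]); print(o['t'],o['tool_pos'],o['wrist_force'])
A=[]
for nm,C in(('side',[.4756,.1562,.1862]),('scene',[.4755,.154,.1832])):
  p=optics.grab_frame(nm); r=arbor(p,g-.01*n); A.append(p['img'][90:190,200:300] if nm=='side' else p['img'][80:180,150:250])
  if r:
    c=r[0]; c=c[np.linalg.norm(c-(g-.01*n),axis=1)<.06]; t,a=fit(c,g-.092*n,n)
    print(nm,len(c),'tip rel mouth: along',(t-C)@n,'perp tool',Rm.T@((t-C)-((t-C)@n)*n)*1e3)
cv2.imwrite('pics/j.png',cv2.resize(np.hstack(A)[:,:,::-1],(800,400),interpolation=cv2.INTER_CUBIC))
E
```

```text
t: 12.48
tool_pos: [0.4594, 0.1345, 0.3757]
eef_rot: [0.883, 0.469, 0.002, 0.0]
wrist_force: [0.0, 2.8, 8.5]
grip_width: 0.0246
12.475 [0.4594 0.1345 0.3757] [0.022  2.8457 8.4772]
arbor mask 0.53 [237.7, 125.1, 17.9, 26.5] 204
arbor tip [0.4956 0.1754 0.1495] axis [-0.3901 -0.3874  0.8353] tilt 33.3518892066381 az -135.20114448336597 med|e| 0.0014319780037204246
side 204 tip rel mouth: along -0.045430183057299546 perp tool [ 3.267   6.01   -1.9196]
arbor mask 0.57 [203.2, 121.4, 14.8, 21.0] 161
arbor tip [0.4899 0.1731 0.145 ] axis [-0.3035 -0.4003  0.8647] tilt 30.156111958880423 az -127.17178076290286 med|e| 0.0015922180498975716
scene 161 tip rel mouth: along -0.04503879444360145 perp tool [ 0.3011  1.4253 -0.1357]
```

View pics/j.png

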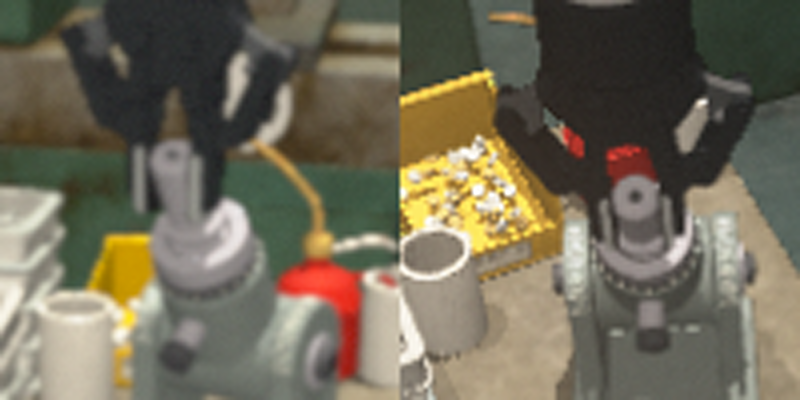

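```bash
python3 -m jog '{"hand":[1,1],"slide":[[0.04,0,0.06],[0.04,0,0.06]],"spin":[0,0]}'
python3 -m jog '{"hand":[1,1],"slide":[[0.035,0,0.057],[0.035,0,0.057]],"spin":[0,0]}'
```

```text
t: 12.92
tool_pos: [0.4606, 0.1363, 0.3725]
eef_rot: [0.883, 0.469, 0.001, 0.0]
wrist_force: [-2.4, 0.6, 12.2]
grip_width: 0.0244
t: 13.18
tool_pos: [0.4615, 0.1374, 0.3703]
eef_rot: [0.883, 0.469, -0.0, 0.002]
wrist_force: [-17.4, -11.3, 35.6]
grip_width: 0.0247
```

```bash
python3 - <<'E'
from m import *
o=bot.get_obs(); Rm=R.from_quat(o['eef_rot']).as_matrix(); g=np.array(o['tool_pos'])-[0,0,.152]; n=np.array([-.29,-.437,.851]); print(o['t'],o['tool_pos'],o['wrist_force'],o['torque'])
A=[]
for nm,C in(('side',[.4756,.1562,.1862]),('scene',[.4755,.154,.1832])):
  p=optics.grab_frame(nm); r=arbor(p,g-.01*n); A.append(p['img'][110:180,215:285] if nm=='side' else p['img'][95:165,165:235])
  if r:
    c=r[0]; c=c[np.linalg.norm(c-(g-.01*n),axis=1)<.06]; h=(c-C)@n
    rho=np.linalg.norm((c-C)-np.outer(h,n),axis=1); k=rho<.012; print(nm,'nose end height above face mm',np.percentile(h[k],[50,90,97])*1e3)
    k=(rho>.0135)&(rho<.0185); print(' collar heights',np.percentile(h[k],[10,50,80,90])*1e3,k.sum())
cv2.imwrite('pics/k.png',cv2.resize(np.hstack(A)[:,:,::-1],(800,400),interpolation=cv2.INTER_CUBIC))
E
```

```text
13.175 [0.4615 0.1374 0.3703] [-17.3989 -11.3308  35.6429] [-1.2196  2.362   0.0314]
arbor mask 0.65 [238.1, 128.8, 17.9, 24.6] 161
side nose end height above face mm [53.0663 56.5839 57.4675]
 collar heights [4.4778 6.9068 8.2029 8.7338] 26
arbor mask 0.76 [205.4, 124.3, 12.0, 19.6] 160
scene nose end height above face mm [55.1526 57.4553 58.5181]
 collar heights [6.1149 7.458  8.6517 9.0901] 18
```

View pics/k.png

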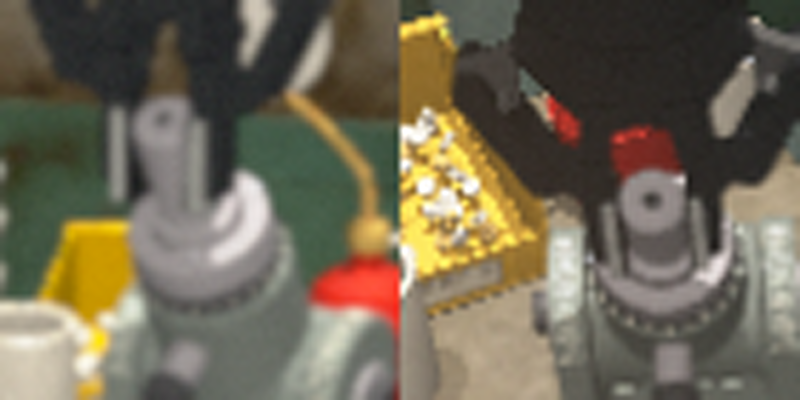

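```bash
python3 -m jog '{"hand":[1],"slide":[[-0.025,0,-0.04]],"spin":[0]}'
python3 -m jog '{"hand":[-1,-1,-1,-1,-1],"slide":[[0,0,0],[0,0,0],[0,0,0],[0,0,0],[0,0,-0.5]],"spin":[0,0,0,0,0]}'
python3 -m jog '{"hand":[-1,-1,-1,-1,-1],"slide":[[-0.4,0,-1],[-0.6,0,-1],[-1,0,-1],[-1,0,-0.6],[-1,0,0]],"spin":[0,0,0,0,0]}'
python3 - <<'E'
from m import *
o=bot.get_obs(); Rm=R.from_quat(o['eef_rot']).as_matrix(); n=np.array([-.29,-.437,.851]); print(o['t'],o['tool_pos'])
A=[]
for nm,C in(('side',[.4756,.1562,.1862]),('scene',[.4755,.154,.1832]),('wrist',[.4755,.155,.1847])):
  p=optics.grab_frame(nm); r=arbor(p,C+.03*n)
  if nm!='wrist': u,v=proj(p,np.array(C)+.025*n)[0].astype(int); 
  else:
    u,v=proj(p,np.array(C)+.025*n)[0].astype(int); print(u,v)
  u=int(np.clip(u,40,471)); v=int(np.clip(v,40,343)); A.append(p['img'][v-40:v+40,u-40:u+40])
  c=cloud(p,np.ones((384,512),bool)); C=np.array(C); c=c[np.linalg.norm(c-C-.025*n,axis=1)<.055]; h=(c-C)@n
  rho=np.linalg.norm((c-C)-np.outer(h,n),axis=1)
  for a,b,l in((0,.009,'nose'),(.0145,.0172,'collar'),(.0205,.027,'face')):
    k=(rho>a)&(rho<b)&(h>-.01); print(nm,l,k.sum(),np.percentile(h[k],[25,50,75,90])*1e3 if k.sum() else '')
cv2.imwrite('pics/l.png',cv2.resize(np.hstack(A)[:,:,::-1],(798,266),interpolation=cv2.INTER_CUBIC))
E
```

```text
t: 13.5
tool_pos: [0.4612, 0.137, 0.3705]
eef_rot: [0.883, 0.469, 0.001, 0.001]
wrist_force: [-0.9, 1.2, 4.3]
grip_width: 0.0248
t: 14.12
tool_pos: [0.4611, 0.1372, 0.384]
eef_rot: [0.883, 0.469, -0.001, -0.0]
wrist_force: [-0.5, -0.0, -0.1]
grip_width: 0.0855
t: 14.75
tool_pos: [0.3931, 0.0372, 0.4945]
eef_rot: [0.883, 0.469, 0.002, 0.001]
wrist_force: [0.1, -0.2, -0.3]
grip_width: 0.0854
14.75 [0.3931 0.0372 0.4945]
arbor mask 0.85 [237.4, 126.4, 17.8, 27.0] 290
side nose 41 [54.8573 55.4657 56.0874 56.7487]
side collar 54 [1.1977 5.2171 7.4507 8.5334]
side face 130 [-1.4206  0.0582  1.0568  1.699 ]
arbor mask 0.8 [201.9, 124.8, 18.8, 19.0] 206
scene nose 55 [55.4927 56.2844 57.5296 58.1595]
scene collar 46 [ 5.8392  7.408   9.3751 10.326 ]
scene face 147 [-0.184   0.6966  1.7797  2.5532]
arbor mask 0.74 [235.3, 7.9, 38.3, 66.3] 1806
255 45
wrist nose 431 [54.7467 55.1757 55.6537 56.069 ]
wrist collar 330 [ 6.3189  7.1515 13.7154 40.5837]
wrist face 1010 [-0.9469 -0.4734  0.0651  0.5006]
```

View pics/l.png

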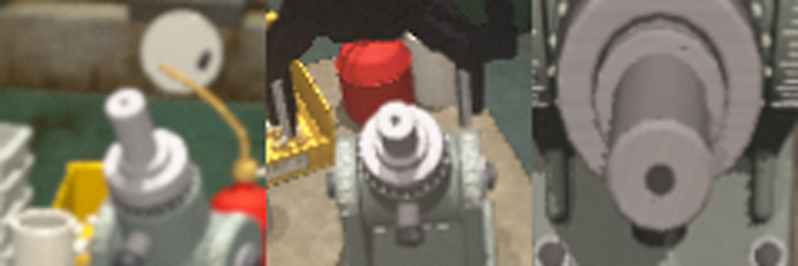

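Released: the arbor stands in the spindle, and nose minus face reads 55.4–55.6 mm where fully home is 55. I'll take one finer plane-to-plane check from the wrist camera and confirm the other two tools.

```bash
python3 - <<'E'
from m import *
n=np.array([-.29,-.437,.851]); C=np.array([.4755,.155,.1847])
c0=[]
for i in range(3):
    p=optics.grab_frame('wrist'); c0.append(cloud(p,np.ones((384,512),bool)))
c=np.vstack(c0); c=c[np.linalg.norm(c-C-.025*n,axis=1)<.06]
for it in range(3):
    h=(c-C)@n; rho=np.linalg.norm((c-C)-np.outer(h,n),axis=1)
    F=c[(rho>.0205)&(rho<.027)&(abs(h)<.003)]; 
    m=np.linalg.svd(F-F.mean(0))[2][2]; n=m*np.sign(m[2]); N=c[(rho<.0105)&(rho>.004)&(h>.05)]
    nc=N.mean(0); C=nc-n*((nc-F.mean(0))@n)
h=(c-F.mean(0))@n; rho=np.linalg.norm((c-C)-np.outer((c-C)@n,n),axis=1)
K=(rho>.014)&(rho<.0172)&(h>.004)&(h<.012)
print('n',n,'tilt',np.degrees(np.arccos(n[2])),'nose-face',np.median((N-F.mean(0))@n)*1e3,'collar top-face',np.median(h[K])*1e3,K.sum(),len(F),len(N))
q=np.linalg.svd(N-nc)[2][2]; q*=np.sign(q[2]); print('angle nose end normal vs face normal deg',np.degrees(np.arccos(q@n)))
p=optics.grab_frame('scene')
for t in('lathe_centre_center','stud_arbor_center'):
    for d in optics.silhouettes(t,p)[:1]: print(t,d['confidence'],np.median(cloud(p,d['mask']),0))
print(bot.get_obs()['t'])
E
```

```text
n [-0.2903 -0.4309  0.8545] tilt 31.29982769226921 nose-face 55.5910420519339 collar top-face 7.322072141111526 796 3040 1514
angle nose end normal vs face normal deg 0.1841744140567205
lathe_centre_center 0.75 [ 0.4176 -0.168   0.087 ]
stud_arbor_center 0.46 [ 0.4343 -0.0579  0.082 ]
15.35
```

```bash
python3 -c "
from workcell import bot
print(bot.finish_job()); print(bot.get_obs()['t'])"
```

```text
the job is handed in; nothing more can be done
None
the job is handed in; nothing more can be done
```

The plain-nosed arbor is in the tilted spindle, pressed home and released. I handed the job in at about 15.4 s on the robot's clock, inside the 38 s limit.

**What I did:** I took the arbor from the middle rack hole. The hand cannot tilt, so I swivelled the arbor about 26° in the jaws against the edge of the hole. I lined it up with the spindle using both fixed cameras and fed it in along the axis, where the bore turned it the rest of the way. I pressed until the axial force reached about 42 N, against the 8–14 N needed to drive the taper. Then I eased off, opened the jaws and backed away.

**Last checks:**
- **Alignment:** the end of the nose is parallel to the spindle face to 0.2°. The face measured 31.3° from vertical.
- **Seating:** nose end to face measured 55.4–55.6 mm, where fully home is 55 mm. Collar top to face measured 7.3 mm, where 7 mm is expected. The 0.3–0.6 mm excess is about the size of the depth error. I took the 42 N hard stop as proof that the collar was down and did not press a second time.
- **Holding:** the arbor stayed put after release, and the gripper showed no contact force.
- **Other tools:** the lathe centre and the stud arbor still stand in the rack where they were, although the stud arbor was detected with only 0.46 confidence. I did not touch the green look-alike.

**Disagreement between readings:** the two fixed cameras differed by 2–3 mm in absolute position, so I used positions relative to the spindle within each camera. One scene-camera reading of the face was wrong because the arm blocked the view, and I discarded it.

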